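Move the condiment row to the new rack in reverse order

ROBOT

A 6-joint arm with a two-finger parallel gripper is mounted at the origin on a cart in front of the work surface, level with it; the furniture and walls round the work are solid. World frame = base frame: x ahead of the robot, y to its left, z up, the work surface at z = 0. Lengths are in mm, angles in rad, forces in N, time in s.
With the tool pointing down it reaches from about 275 to 1000 mm from the base axis. Payload 8.4 kg.
Tool frame: the origin (TCP) lies on the centre line of the jaws, within the pads' length; the fingertips stand 25 mm ahead of it and the grasp point (between the pads) lies 6 mm ahead of it; z points along the fingers, x is the direction in which the jaws open and shut, and the axes are right-handed (so a half turn about z gives the same grasp; the last joint's range is limited). The gripper opens to 85 mm and grips with 20 to 120 N. Pads are 22 mm wide; open, the fingers measure 114 mm over their backs; the gripper's body (76 mm by 85 mm) begins 54 mm behind the grasp point. The pads swing forward as they close: fully open they stand 13 mm farther back than shut.
Start: joints at [1.121, 0.353, 1.633, -0, 1.155, -0.002], TCP at [270.614, 563.379, 256.281] pointing down, gripper open.
Joint ranges: [-2.63, 2.63], [-0.92, 2.1], [0.06, 2.66], [-1.3, 4.44], [0, 2.69], [-3.02, 3.02]. Speed limits (rad/s): [2.22, 2.22, 2.79, 3.14, 3.14, 3.14].

INTERFACE

Orientations are given as [roll, pitch, yaw] about the fixed x, y, z axes, in that order (R = Rz(yaw) Ry(pitch) Rx(roll)).
In Python, from rig import r gives the robot as it stands. The module is installed in compiled form; this text tells all that it offers.
- The arm moves only by the tool jog_arm, never from a script. Its argument "deltas" is a list of rows, each an object with "gripper": the gripper command: -1 is fully open, 1 is shut, values between are in proportion; "translation": the shift along the world's x, y, z in units of 10 cm (1.0 is 10 cm), a list of three; "dr": the turn, a rotation vector about the world's x, y, z in units of pi/2 rad (1.0 is pi/2 rad), a list of three. In form: [{"gripper": gripper, "translation": [x, y, z], "dr": [wx, wy, wz]}, ...]. A call has 1 to 12 rows; each row shifts and turns the commanded pose from where the row before left it; what a row does not reach is not made up. A row lasts 1/12 s, in which the tool goes at most 41.7 mm and 7.16 degrees, less where a joint would pass 70% of its speed; a pose out of reach is approached as far as the arm can. A call with a number of a shift or a turn outside -1 to 1 is refused whole. A call with a gripper value outside its range is refused whole. The fingers move at their own pace and stop on an object; "squeeze" is the grip in N (left out, the last holds). Time passes only in rows, so rows that do not move let the fingers close. It gives the time, the measured TCP pose, the force and the opening at its end, in the units of the state.
- r.sense(): the state, without advancing time (a new reading comes with each control period).
- r.grab_frame(name): name is "scene" or "side" or "wrist"; returns the picture (400x640x3 uint8, blue, green, red); there is no depth.
- r.calibration(name): a dict with "mtx" (3x3 intrinsics, pixels), "k1" (the pictures are not rectified: a ray, as slopes to the right and down, at radius r is drawn at 1 + k1 r^2 times it, then the intrinsics apply), "world_from_camera" (4x4, takes a point from camera to world coordinates). Camera axes: x right, y down, z forward; pixel columns grow to the right and rows downward; lengths in mm; the calibration is good to about 2 mm. A picture is of the moment at which its call begins: read the wrist's pose just before it. calibration takes no time and is no camera call; for the wrist camera it gives the pose at the moment of the call.
- r.sign_off(): hands the job in, once; it reports no verdict.
The state is a dict: "clock": time; "qpos": joint angles; "qvel": joint speeds; "joint_efforts": joint torques, N m; "eef_pos": TCP position; "tcp_rot": TCP orientation; "contact_force": force on the tool from outside, world axes, zero at the start; "wrist_torque": the same for the moment, N m; "opening": opening from 0.0 (shut) to 1.0 (fully open).
Only numpy, scipy, OpenCV 4.12 (cv2) and the standard library are available. Lean on these libraries where they do the work, as an engineer would, in place of code of your own. Each camera call takes 0.05 s, during which the arm holds its last target. There are 200 camera calls.

TASK

Move the pepper mill, spice jar, salt shaker and egg timer from the steel tray to the long dark wooden board, in reverse order: what stands leftmost in the tray goes into the rightmost well of the board, the second from the left into the second from the right, and so on. Each must end standing upright on the floor of its own well, let go and still, and none may be knocked over on the way.

Things in the scene. Friction and masses are not known exactly. Their poses are not given: they have to be found in the camera images.
- mill_mid (a point): Pepper mill: turned brown wood, round, 165 mm tall with a small metal knob on top; foot 58 mm across; head 48 to 50 mm across from 120 to 154 mm above the foot, a good place to grip. Loose, about 0.2 kg, head does not turn. Point: on its axis, half-way up (82.5 mm above the foot); z axis up along the mill.
- jar_mid (a point): Spice jar: small round glass jar with a label and a red screw cap, 106 mm tall; body 42 mm across, cap 45 mm across, from 85 to 106 mm above the foot. Loose, about 0.1 kg, closed. Another such jar stands far back at the wall and is not part of the job. Point: on its axis, half-way up (53 mm above the foot); z axis up.
- salt_mid (a point): Salt shaker: round white ceramic body with a steel cap, 82 mm tall; 47 mm across near the foot, narrowing to 41 mm at 60 mm up, cap 42 mm across from 62 to 74 mm up, domed above. Loose, about 0.15 kg. Point: on its axis, half-way up (41 mm above the foot); z axis up.
- timer_mid (a point): Egg timer: squat round kitchen timer, cream lower half, orange upper half, 58 mm across at mid height, 57 mm tall. Loose, about 0.12 kg; its dial does not turn. Point: on its axis, half-way up (28.5 mm above the foot); z axis up.
- tray: Old rack: thin steel tray, 100 x 384 mm, rim 12 mm high, fixed to the worktop, holding a row of four wooden inserts side by side. Origin: centre of its underside. Its y axis runs along the row, to the left as seen from the robot (within about 8 degrees), x across the row, away from the robot. The four things stand upright in the inserts, at y = +138, +46, -46 and -138 mm, x = 0, with their feet 12 mm above the worktop.
- board_rack: New rack: one long dark wooden board, 96 x 372 x 18 mm, fixed to the worktop, with four equal round wells (74 mm across, 6 mm deep) in a row, empty at the start. Origin: centre of its underside. y axis along the row, to the left as seen from the robot (within about 8 degrees), x across it, away from the robot. Well centres at y = +138, +46, -46 and -138 mm, x = 0; well floors 12 mm above the worktop. Old and new rack stand side by side; either may be the left one.
- mill_insert: Wooden square insert (88 x 88 x 14 mm, light wood) fixed in the steel tray, in which the pepper mill stands at the start, in a round well 66 mm across and 6 mm deep (well floor 8 mm above the insert's underside). It never moves; its place in the tray tells where in the row the pepper mill stood. Origin: centre of its underside, x and y axes parallel to the tray's.
- jar_insert: Wooden square insert (88 x 88 x 14 mm, light wood) fixed in the steel tray, in which the spice jar stands at the start, in a round well 66 mm across and 6 mm deep (well floor 8 mm above the insert's underside). It never moves; its place in the tray tells where in the row the spice jar stood. Origin: centre of its underside, x and y axes parallel to the tray's.
- salt_insert: Wooden square insert (88 x 88 x 14 mm, light wood) fixed in the steel tray, in which the salt shaker stands at the start, in a round well 66 mm across and 6 mm deep (well floor 8 mm above the insert's underside). It never moves; its place in the tray tells where in the row the salt shaker stood. Origin: centre of its underside, x and y axes parallel to the tray's.
- timer_insert: Wooden square insert (88 x 88 x 14 mm, light wood) fixed in the steel tray, in which the egg timer stands at the start, in a round well 66 mm across and 6 mm deep (well floor 8 mm above the insert's underside). It never moves; its place in the tray tells where in the row the egg timer stood. Origin: centre of its underside, x and y axes parallel to the tray's.
Mind the look-alikes: they are no part of the job. Leave any turquoise look-alike of the salt_insert alone.

How it is judged:
By the outcome, as a careful person would: the job done as asked, in the order asked, and still so for the second after the job is handed in, with the robot touching nothing.
It also fails if it takes over 125 s, if anything falls off the work surface, if the arm or the gripper's body presses on something with over 40 N, if the wrist force passes 120 N, or if a joint passes its speed limit or range.

## Working session

There is one attempt and no reset: what is moved stays moved. The work goes in short steps, Python scripts to look and compute and a tool call to move; the robot and the scene stay as the last step left them, time stands still between calls to the robot, and variables do not carry over. Pictures are saved under pics/ and viewed, about 12 in all and at most 16, crops included, and the job is handed in when it is done.

Besides the shell and the picture viewer there is one more tool, called after "Request:" as name(argument=value, ...) on one line, values as JSON. jog_arm: Moves the arm, as the interface text tells. Shifts and turns lie within -1 to 1; 1 stands for 10 cm of shift or pi/2 rad of turn. Its arguments: {"type":"object","properties":{"deltas":{"type":"array"},"squeeze":{"type":"number"}},"required":["deltas"]}

```bash
mkdir -p pics; cat > h.py <<'E'
from rig import r
import numpy as np, cv2
def grab(n,name):
    c=r.calibration(n); im=r.grab_frame(n); cv2.imwrite(f'pics/{name}.png',im); return im,c
def to_plane(c,px,z):
    K=np.array(c['mtx'],float);T=np.array(c['world_from_camera'],float)
    d=(np.array(px,float)-[K[0,2],K[1,2]])/[K[0,0],K[1,1]]
    u=d.copy()
    for _ in range(20): u=d/(1+c['k1']*(u@u))
    v=T[:3,:3]@np.array([u[0],u[1],1]); o=T[:3,3]
    return o+v*(z-o[2])/v[2]
def proj(c,p):
    K=np.array(c['mtx'],float);T=np.array(c['world_from_camera'],float)
    q=T[:3,:3].T@(np.array(p,float)-T[:3,3]); u=q[:2]/q[2]; u=u*(1+c['k1']*(u@u))
    return u*[K[0,0],K[1,1]]+[K[0,2],K[1,2]]
E
python3 - <<'E'
from h import *
ims=[]
for n in('scene','side','wrist'):
    im,c=grab(n,n+'0'); print(n,np.round(c['world_from_camera'],3).tolist(),np.round(c['mtx'],1).tolist(),c['k1'])
s=r.sense();print(s)
E
```

```text
scene [[0.6, -0.644, 0.474, -209.3], [-0.8, -0.483, 0.357, -336.848], [-0.001, -0.594, -0.805, 1192.431], [0.0, 0.0, 0.0, 1.0]] [[384.3, 0.0, 320.9], [0.0, 384.3, 200.4], [0.0, 0.0, 1.0]] -0.07967204671439505
side [[-0.981, -0.117, 0.152, 250.881], [-0.191, 0.522, -0.831, 1351.028], [0.018, -0.845, -0.535, 873.523], [0.0, 0.0, 0.0, 1.0]] [[394.8, 0.0, 321.6], [0.0, 394.8, 196.8], [0.0, 0.0, 1.0]] -0.05345570985837853
wrist [[0.432, 0.871, 0.233, 211.256], [0.902, -0.417, -0.114, 592.279], [-0.002, 0.26, -0.966, 373.771], [0.0, 0.0, 0.0, 1.0]] [[280.3, 0.0, 321.0], [0.0, 280.3, 199.4], [0.0, 0.0, 1.0]] -0.04995532252650323
{'clock': 0.15, 'qpos': array([ 1.12056275e+00,  3.53532741e-01,  1.63394394e+00,  2.49297122e-05,
        1.15520189e+00, -2.39444563e-03]), 'qvel': array([ 8.26371259e-04, -1.55831892e-03, -2.43277467e-03, -1.11589671e-03,
        2.53840488e-04, -1.52539408e-05]), 'joint_efforts': array([-1.81811215e-04, -6.05639219e+01, -3.42337203e+01, -5.87018732e-06,
        6.17194848e-03, -3.02904539e-05]), 'eef_pos': array([270.48392078, 563.07403958, 255.71512566]), 'tcp_rot': array([-3.14156726e+00,  1.08586716e-03,  1.12294713e+00]), 'contact_force': array([ 0.97777388, -0.56149893,  1.21881164]), 'wrist_torque': array([0.05197647, 0.01687803, 0.00314295]), 'opening': 1.0003417095253162}
```

View pics/scene0.png

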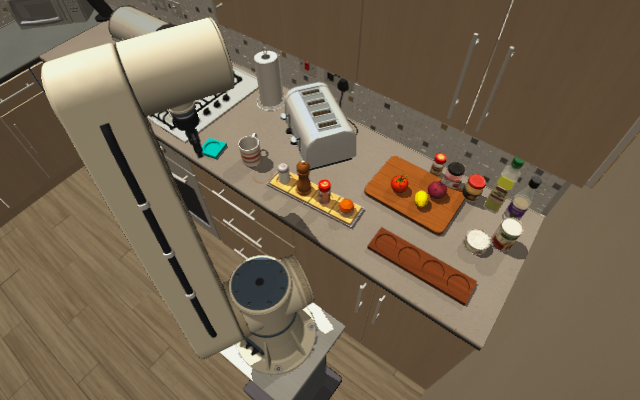

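View pics/side0.png

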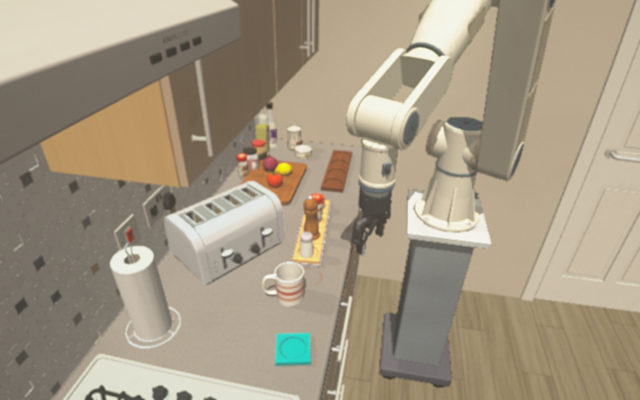

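The scene view shows the tray at (315,195), left to right: salt (285,172), mill (303,178), jar (324,190) and timer (346,205). The board is to the right, with wells from (386,243) to (457,283). The side view agrees. Next I'll get rough positions.

```bash
python3 - <<'E'
from h import *
c=r.calibration('scene'); im=cv2.imread('pics/scene0.png')
for n,p,z in [('saltcap',(284,168),80),('millknob',(304,163),175),('jarcap',(324.5,184),118),('timer',(346.5,204.5),50),('w1',(386,243),15),('w2',(408.5,256.5),15),('w3',(432,270),15),('w4',(457,283),15)]:
    print(n,to_plane(c,p,z).round())
# board mask: dark reddish-brown
hsv=cv2.cvtColor(im,cv2.COLOR_BGR2HSV)
roi=np.zeros(im.shape[:2],np.uint8); roi[222:305,360:482]=255
m=cv2.inRange(hsv,(0,110,30),(15,255,200))&roi
cs,_=cv2.findContours(cv2.morphologyEx(m,cv2.MORPH_CLOSE,np.ones((5,5))),cv2.RETR_EXTERNAL,cv2.CHAIN_APPROX_NONE)
b=max(cs,key=cv2.contourArea);print(cv2.minAreaRect(b))
box=cv2.approxPolyDP(cv2.convexHull(b),6,True)[:,0]
for q in box: print(q,to_plane(c,q,18).round())
cv2.imwrite('pics/crop0.png',cv2.resize(im[145:310,260:490],None,fx=3.4,fy=3.4,interpolation=cv2.INTER_CUBIC))
E
```

```text
saltcap [485. 363.  80.]
millknob [486. 261. 175.]
jarcap [490. 173. 118.]
timer [505.  83.  50.]
w1 [ 473. -111.   15.]
w2 [ 474. -201.   15.]
w3 [ 476. -292.   15.]
w4 [ 483. -382.   15.]
((422.1276550292969, 264.385498046875), (113.87676239013672, 27.620128631591797), 30.762718200683594)
[368 244] [430. -63.  18.]
[382 227] [520. -65.  18.]
[475 285] [ 511. -434.   18.]
[462 304] [ 424. -427.   18.]
```

View pics/crop0.png

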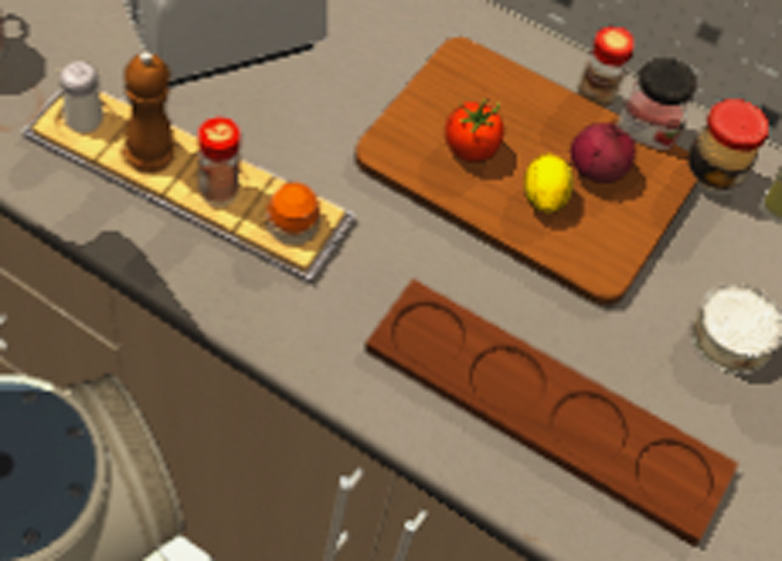

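Left to right the tray holds salt, mill, jar, timer. So they go to wells 4, 3, 2, 1, counting the wells from the left. Working left to right at yaw ≈ 0.07 keeps the wrist camera (on tool −y, so world left) over free space. First I'll go above the salt shaker and look.

Request:
jog_arm(deltas=[{"gripper": -1,"translation": [0.2,-0.2,0.05],"dr": [0,0,-0.067]},{"gripper": -1,"translation": [0.2,-0.2,0.05],"dr": [0,0,-0.067]},{"gripper": -1,"translation": [0.2,-0.2,0.05],"dr": [0,0,-0.067]},{"gripper": -1,"translation": [0.2,-0.2,0.05],"dr": [0,0,-0.067]},{"gripper": -1,"translation": [0.2,-0.2,0.05],"dr": [0,0,-0.067]},{"gripper": -1,"translation": [0.2,-0.2,0.05],"dr": [0,0,-0.067]},{"gripper": -1,"translation": [0.2,-0.2,0.05],"dr": [0,0,-0.067]},{"gripper": -1,"translation": [0.2,-0.2,0.05],"dr": [0,0,-0.067]},{"gripper": -1,"translation": [0.2,-0.2,0],"dr": [0,0,-0.067]},{"gripper": -1,"translation": [0.2,-0.2,0],"dr": [0,0,-0.067]},{"gripper": -1,"translation": [0.1,0,0],"dr": [0,0,0]},{"gripper": -1,"translation": [0,0,0],"dr": [0,0,0]}], squeeze=40)

```text
clock: 1.15
eef_pos: [482.4, 362.5, 296.1]
tcp_rot: [-3.142, -0.001, 0.069]
contact_force: [-0.8, 0.3, -1.0]
opening: 1.002
```

```bash
python3 - <<'E'
from h import *
im,c=grab('wrist','wrist1'); s=r.sense(); print(s['eef_pos'],s['tcp_rot'],s['clock'])
cam=np.array(c['world_from_camera']);print(cam.round(2)); np.save('c1.npy',cam)
E
```

```text
[481.13625594 363.21520195 296.00414642] [-3.14141768e+00  3.89146225e-04  7.05864776e-02] 1.2
[[ 1.0000e+00  7.0000e-02  2.0000e-02  4.7785e+02]
 [ 7.0000e-02 -9.6000e-01 -2.6000e-01  4.2876e+02]
 [-0.0000e+00  2.6000e-01 -9.7000e-01  4.1427e+02]
 [ 0.0000e+00  0.0000e+00  0.0000e+00  1.0000e+00]]
```

View pics/wrist1.png

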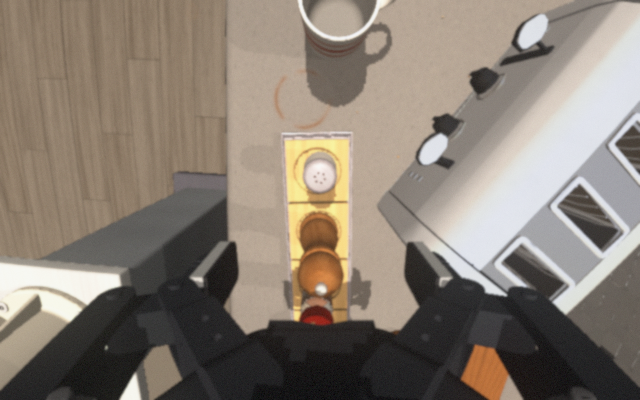

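The wrist view shows the salt cap at (320,174), the mill knob at (320,289), the tray's far-left corners at (282,133) and (352,132), and the salt insert spanning rows 137–202.

```bash
python3 - <<'E'
from h import *
c=r.calibration('wrist'); c['world_from_camera']=np.load('c1.npy')
for n,p,z in [('salt',(320,175),92),('millknob',(320.5,289),177),('cornN',(282.5,133),12),('cornF',(352,132),12),('saltwell',(320,170),18),('split12L',(289,202),18),('split12R',(349.5,202),18),('split23L',(291,259),18)]:
    print(n,to_plane(c,p,z).round(1))
im=cv2.imread('pics/wrist1.png');hsv=cv2.cvtColor(im,cv2.COLOR_BGR2HSV)
m=cv2.inRange(hsv,(0,0,120),(179,60,255));m[:148]=0;m[198:]=0;m[:,:296]=0;m[:,345:]=0
cs,_=cv2.findContours(m,0,2);b=max(cs,key=cv2.contourArea);(x,y),rad=cv2.minEnclosingCircle(b);print('white blob',x,y,rad,to_plane(c,(x,y),80).round(1))
m=cv2.inRange(hsv,(18,90,140),(32,255,255));m[:,:270]=0;m[:,365:]=0;m[205:]=0;ys,xs=np.nonzero(m);print('yellow',xs.min(),xs.max(),ys.min(),ys.max())
E
```

```text
salt [480.6 371.2  92. ]
millknob [488.  275.5 177. ]
cornN [424.7 412.9  12. ]
cornF [521.7 421.   12. ]
saltwell [480.7 365.2  18. ]
split12L [438.5 314.8  18. ]
split12R [527.2 321.   18. ]
split23L [445.2 222.8  18. ]
white blob 319.5 172.39743041992188 19.91266632080078 [479.9 372.2  80. ]
yellow 286 347 140 204
```

```bash
python3 - <<'E'
from h import *
c=r.calibration('wrist'); c['world_from_camera']=np.load('c1.npy')
for y in(364,371):
  for z in (94,86,12): print(y,z,proj(c,(480.5,y,z)).round(1))
im=cv2.imread('pics/wrist1.png')
cv2.imwrite('pics/crop1.png',cv2.resize(im[125:325,270:370],None,fx=3,fy=3,interpolation=cv2.INTER_CUBIC))
E
```

```text
364 94 [319.5 181.4]
364 86 [319.5 180.1]
364 12 [319.8 170.2]
371 94 [319.9 175.5]
371 86 [319.9 174.3]
371 12 [320.2 165.4]
```

View pics/crop1.png

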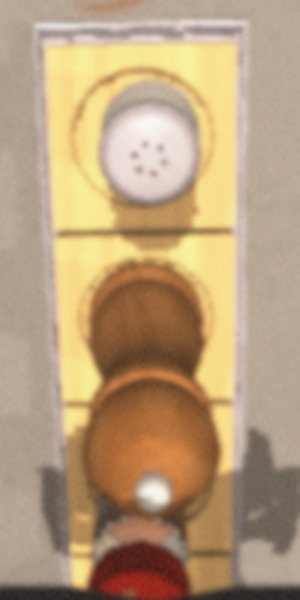

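Request:
jog_arm(deltas=[{"gripper": -1,"translation": [0,0.035,-0.3],"dr": [0,0,0.005]},{"gripper": -1,"translation": [0,0,-0.3],"dr": [0,0,0.005]},{"gripper": -1,"translation": [0,0,-0.3],"dr": [0,0,0]},{"gripper": -1,"translation": [0,0,-0.3],"dr": [0,0,0]},{"gripper": -1,"translation": [0,0,-0.3],"dr": [0,0,0]},{"gripper": -1,"translation": [0,0,-0.3],"dr": [0,0,0]},{"gripper": -1,"translation": [0,0,-0.25],"dr": [0,0,0]},{"gripper": -1,"translation": [0,0,-0.15],"dr": [0,0,0]},{"gripper": -1,"translation": [0,0,0],"dr": [0,0,0]},{"gripper": -1,"translation": [0,0,0],"dr": [0,0,0]}], squeeze=40)

```text
clock: 2.03
eef_pos: [479.3, 367.5, 75.7]
tcp_rot: [3.141, 0.002, 0.088]
contact_force: [0.4, 0.3, 0.5]
opening: 1.001
```

```bash
python3 - <<'E'
from h import *
im,c=grab('wrist','wrist2'); s=r.sense(); print(s['eef_pos'],s['contact_force'])
E
```

```text
[480.18733349 367.84406406  76.80252911] [0.06823781 0.85375096 0.7013393 ]
```

View pics/wrist2.png

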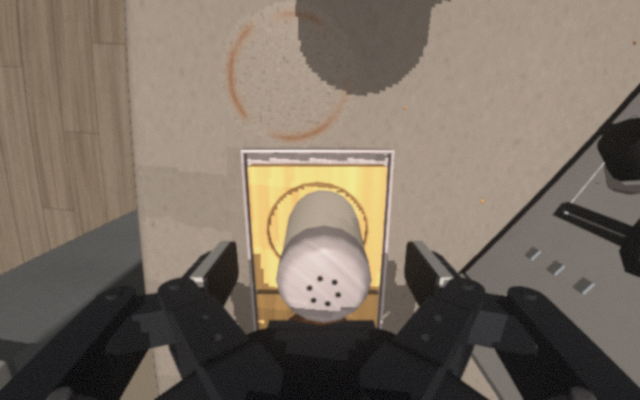

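The salt shaker is centred between the jaws, with the dome at (324,291) and the jaws' mid-line at about 321. I'll close and lift.

Request:
jog_arm(deltas=[{"gripper": 1,"translation": [0,0,0],"dr": [0,0,0]},{"gripper": 1,"translation": [0,0,0],"dr": [0,0,0]},{"gripper": 1,"translation": [0,0,0],"dr": [0,0,0]},{"gripper": 1,"translation": [0,0,0],"dr": [0,0,0]},{"gripper": 1,"translation": [0,0,0],"dr": [0,0,0]},{"gripper": 1,"translation": [0,0,0],"dr": [0,0,0]},{"gripper": 1,"translation": [0,0,0],"dr": [0,0,0]},{"gripper": 1,"translation": [0,0,0.1],"dr": [0,0,0]},{"gripper": 1,"translation": [0,0,0.1],"dr": [0,0,0]},{"gripper": 1,"translation": [0,0,0],"dr": [0,0,0]}], squeeze=40)

```text
clock: 2.92
eef_pos: [481.7, 367.6, 98.8]
tcp_rot: [-3.14, -0.003, 0.086]
contact_force: [0.9, 0.7, -1.1]
opening: 0.482
```

```bash
python3 - <<'E'
from h import *
im,c=grab('wrist','wrist3'); s=r.sense(); print(s['eef_pos'],s['tcp_rot'],s['contact_force'],s['opening']*85)
E
```

```text
[481.48879763 367.46601305  97.94266455] [-3.14011955e+00 -2.37064400e-03  8.61987556e-02] [ 0.0950973   0.06474365 -1.46274825] 41.52575172672775
```

View pics/wrist3.png

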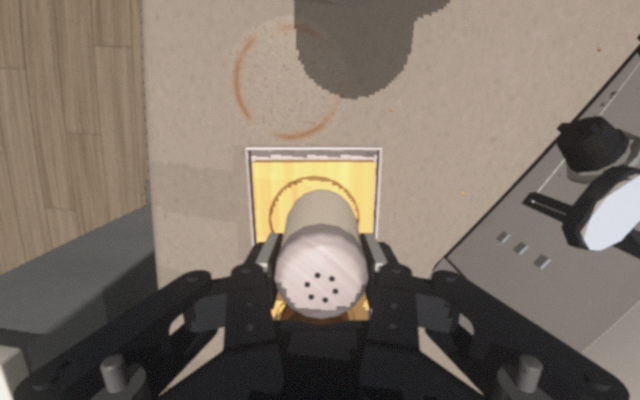

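Salt is held upright with the opening at 41.5 mm. I'll lift high and carry it to above the board.

Request:
jog_arm(deltas=[{"gripper": 1,"translation": [0,0,0.2],"dr": [0,0,0]},{"gripper": 1,"translation": [0,0,0.3],"dr": [0,0,0]},{"gripper": 1,"translation": [0,0,0.35],"dr": [0,0,0]},{"gripper": 1,"translation": [0,0,0.35],"dr": [0,0,0]},{"gripper": 1,"translation": [0,0,0.35],"dr": [0,0,0]},{"gripper": 1,"translation": [0,-0.1,0.25],"dr": [0,0,0]},{"gripper": 1,"translation": [0,-0.2,0.2],"dr": [0,0,0]},{"gripper": 1,"translation": [0,-0.3,0],"dr": [0,0,0]},{"gripper": 1,"translation": [0,-0.35,0],"dr": [0,0,0]},{"gripper": 1,"translation": [0,-0.35,0],"dr": [0,0,0]},{"gripper": 1,"translation": [0,-0.35,0],"dr": [0,0,0]},{"gripper": 1,"translation": [0,-0.35,0],"dr": [0,0,0]}])

```text
clock: 3.97
eef_pos: [480.1, 165.3, 296.3]
tcp_rot: [3.142, -0.0, 0.087]
contact_force: [0.7, -0.6, -1.1]
opening: 0.479
```

Request:
jog_arm(deltas=[{"gripper": 1,"translation": [0,-0.35,0],"dr": [0,0,-0.01]},{"gripper": 1,"translation": [0,-0.35,0],"dr": [0,0,-0.01]},{"gripper": 1,"translation": [0,-0.35,0],"dr": [0,0,-0.01]},{"gripper": 1,"translation": [0,-0.35,0],"dr": [0,0,-0.01]},{"gripper": 1,"translation": [0,-0.35,0],"dr": [0,0,-0.01]},{"gripper": 1,"translation": [0,-0.35,0],"dr": [0,0,-0.01]},{"gripper": 1,"translation": [0,-0.35,0],"dr": [0,0,0]},{"gripper": 1,"translation": [0,-0.35,0],"dr": [0,0,0]},{"gripper": 1,"translation": [0,-0.35,0],"dr": [0,0,0]},{"gripper": 1,"translation": [0,-0.35,0],"dr": [0,0,0]},{"gripper": 1,"translation": [0,-0.2,0],"dr": [0,0,0]},{"gripper": 1,"translation": [0,0,0],"dr": [0,0,0]}])

```text
clock: 4.97
eef_pos: [480.4, -206.7, 296.2]
tcp_rot: [3.14, -0.0, -0.011]
contact_force: [0.7, -0.5, -0.7]
opening: 0.482
```

```bash
python3 - <<'E'
from h import *
c=r.calibration('wrist');im,c=grab('wrist','wrist4'); s=r.sense(); print(s['eef_pos'],s['tcp_rot'],s['contact_force'],s['opening']*85)
np.save('c4.npy',c['world_from_camera'])
E
```

```text
[ 480.23276983 -204.80006005  296.02364859] [ 3.14156961e+00  3.17401853e-04 -1.10131698e-02] [ 0.54855988  0.38600781 -1.05730971] 41.28193276799019
```

View pics/wrist4.png

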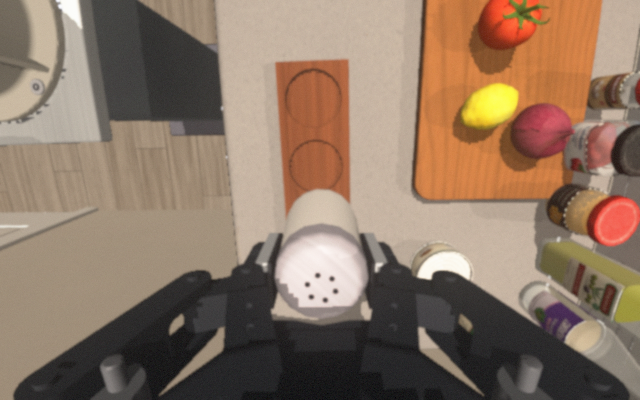

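The board shows its left corners at (277,62) and (348,60), well 1 at (313,97) and well 2 at (316,166). The salt is still held.

```bash
python3 - <<'E'
from h import *
c=r.calibration('wrist'); c['world_from_camera']=np.load('c4.npy')
im=cv2.imread('pics/wrist4.png');hsv=cv2.cvtColor(im,cv2.COLOR_BGR2HSV)
m=cv2.inRange(hsv,(0,120,40),(14,255,200));m[:,:260]=0;m[:,365:]=0;m[188:]=0
pts={'L':[], 'R':[]}
for y in range(75,186,5):
    xs=np.nonzero(m[y])[0]
    pts['L'].append(to_plane(c,(xs.min()-.5,y),18)[:2]);pts['R'].append(to_plane(c,(xs.max()+.5,y),18)[:2])
for k,v in pts.items():
    v=np.array(v);f=np.polyfit(v[:,1],v[:,0],1);print(k,f,[np.polyval(f,y).round(1) for y in(-110,-386)])
ys=np.nonzero(m.sum(1)/255>20)[0];print('top',ys.min(),to_plane(c,(313,ys.min()-.5),18).round(1))
for n,p in [('w1',(313.5,97.5)),('w2',(316.5,166))]: print(n,to_plane(c,p,18).round(1))
E
```

```text
L [-2.55841811e-02  4.20498661e+02] [np.float64(423.3), np.float64(430.4)]
R [-2.34923770e-02  5.14695613e+02] [np.float64(517.3), np.float64(523.8)]
top 61 [471.2 -59.7  18. ]
w1 [ 471.1 -106.    18. ]
w2 [ 473.8 -198.5   18. ]
```

Request:
jog_arm(deltas=[{"gripper": 1,"translation": [0,-0.3,0],"dr": [0,0,0.005]},{"gripper": 1,"translation": [0,-0.35,0],"dr": [0,0,0.005]},{"gripper": 1,"translation": [-0.036,-0.35,0],"dr": [0,0,0.005]},{"gripper": 1,"translation": [0,-0.35,0],"dr": [0,0,0.005]},{"gripper": 1,"translation": [0,-0.3,0],"dr": [0,0,0]},{"gripper": 1,"translation": [0,-0.15,0],"dr": [0,0,0]},{"gripper": 1,"translation": [0,0,-0.25],"dr": [0,0,0]},{"gripper": 1,"translation": [0,0,-0.35],"dr": [0,0,0]},{"gripper": 1,"translation": [0,0,-0.35],"dr": [0,0,0]},{"gripper": 1,"translation": [0,0,-0.35],"dr": [0,0,0]},{"gripper": 1,"translation": [0,0,-0.3],"dr": [0,0,0]},{"gripper": 1,"translation": [0,0,-0.2],"dr": [0,0,0]}])

```text
clock: 6.02
eef_pos: [476.1, -380.6, 113.2]
tcp_rot: [-3.139, 0.003, 0.024]
contact_force: [-0.5, 1.1, -1.3]
opening: 0.481
```

Request:
jog_arm(deltas=[{"gripper": 1,"translation": [0,0,-0.15],"dr": [0,0,0]},{"gripper": 1,"translation": [0,0,-0.1],"dr": [0,0,0]},{"gripper": 1,"translation": [0,0,-0.07],"dr": [0,0,0]},{"gripper": 1,"translation": [0,0,-0.05],"dr": [0,0,0]},{"gripper": 1,"translation": [0,0,-0.02],"dr": [0,0,0]},{"gripper": 1,"translation": [0,0,0],"dr": [0,0,0]}])

```text
clock: 6.52
eef_pos: [477.4, -383.1, 78.0]
tcp_rot: [3.141, -0.001, 0.024]
contact_force: [0.1, -0.2, -0.4]
opening: 0.483
```

```bash
python3 - <<'E'
from h import *
c=r.calibration('wrist');im,c=grab('wrist','wrist5'); s=r.sense(); print(s['eef_pos'],s['tcp_rot'],s['contact_force'],s['opening']*85)
E
```

```text
[ 477.56824999 -383.34022967   78.19010967] [ 3.14071642e+00 -1.13661858e-03  2.34661523e-02] [ 0.197442   -0.64042185 -0.93740992] 40.621388986630315
```

View pics/wrist5.png

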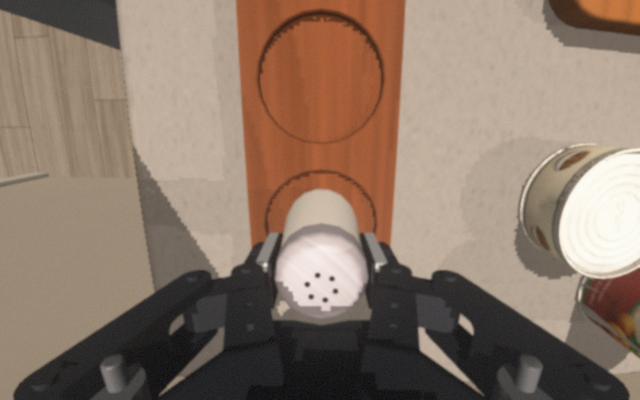

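The salt sits over well 4, whose rim spans columns 266–377. Well 3 is at (321,77). I'll check the positions by calculation, then lower and release.

```bash
python3 - <<'E'
from h import *
c=r.calibration('wrist')
print(to_plane(c,(321,77),18).round(1),to_plane(c,(321,171),18).round(1),to_plane(c,(266,215),18).round(1),to_plane(c,(377,215),18).round(1))
E
```

```text
[ 475.3 -289.8   18. ] [ 476.7 -346.2   18. ] [ 440.5 -376.8   18. ] [ 514.9 -375.    18. ]
```

Request:
jog_arm(deltas=[{"gripper": 1,"translation": [0,0,-0.01],"dr": [0,0,0]},{"gripper": 0.6,"translation": [0,0,0],"dr": [0,0,0]},{"gripper": -0.2,"translation": [0,0,0],"dr": [0,0,0]},{"gripper": -1,"translation": [0,0,0],"dr": [0,0,0]},{"gripper": -1,"translation": [0,0,0],"dr": [0,0,0]},{"gripper": -1,"translation": [0,0,0],"dr": [0,0,0]},{"gripper": -1,"translation": [0,0,0],"dr": [0,0,0]},{"gripper": -1,"translation": [0,0,0],"dr": [0,0,0]},{"gripper": -1,"translation": [0,0,0.2],"dr": [0,0,0]},{"gripper": -1,"translation": [0,0,0.3],"dr": [0,0,0]},{"gripper": -1,"translation": [0,0,0.4],"dr": [0,0,0]},{"gripper": -1,"translation": [0,0,0.4],"dr": [0,0,0]}])

```text
clock: 7.57
eef_pos: [476.3, -382.6, 206.8]
tcp_rot: [-3.14, 0.002, 0.023]
contact_force: [0.7, -0.4, 0.1]
opening: 1.001
```

Salt released. Wells 3 and 4 agree with the board fit at (475,−290) and (477,−383). Now back to the mill.

Request:
jog_arm(deltas=[{"gripper": -1,"translation": [0,0.2,0.3],"dr": [0,0,0]},{"gripper": -1,"translation": [0,0.3,0.3],"dr": [0,0,0]},{"gripper": -1,"translation": [0,0.35,0.2],"dr": [0,0,0]},{"gripper": -1,"translation": [0,0.35,0.1],"dr": [0,0,0]},{"gripper": -1,"translation": [0,0.35,0],"dr": [0,0,0]},{"gripper": -1,"translation": [0,0.35,0],"dr": [0,0,0]},{"gripper": -1,"translation": [0,0.35,0],"dr": [0,0,0]},{"gripper": -1,"translation": [0,0.35,0],"dr": [0,0,0]},{"gripper": -1,"translation": [0,0.35,0],"dr": [0,0,0]},{"gripper": -1,"translation": [0,0.35,0],"dr": [0,0,0]},{"gripper": -1,"translation": [0,0.35,0],"dr": [0,0,0]},{"gripper": -1,"translation": [0,0.35,0],"dr": [0,0,0]}])

```text
clock: 8.57
eef_pos: [476.6, 18.0, 295.9]
tcp_rot: [3.142, -0.0, 0.023]
contact_force: [-0.0, 0.2, -0.0]
opening: 1.0
```

Request:
jog_arm(deltas=[{"gripper": -1,"translation": [0.05,0.35,0],"dr": [0,0,0.01]},{"gripper": -1,"translation": [0.06,0.35,0],"dr": [0,0,0.01]},{"gripper": -1,"translation": [0,0.35,0],"dr": [0,0,0.01]},{"gripper": -1,"translation": [0,0.35,0],"dr": [0,0,0.01]},{"gripper": -1,"translation": [0,0.35,0],"dr": [0,0,0]},{"gripper": -1,"translation": [0,0.35,0],"dr": [0,0,0]},{"gripper": -1,"translation": [0,0.3,0],"dr": [0,0,0]},{"gripper": -1,"translation": [0,0.175,0],"dr": [0,0,0]},{"gripper": -1,"translation": [0,0,0],"dr": [0,0,0]},{"gripper": -1,"translation": [0,0,0],"dr": [0,0,0]}])

```text
clock: 9.4
eef_pos: [487.7, 274.4, 295.4]
tcp_rot: [3.141, 0.001, 0.088]
contact_force: [-0.6, -0.0, 1.1]
opening: 0.999
```

```bash
python3 - <<'E'
from h import *
im,c=grab('wrist','wrist6'); s=r.sense(); print(s['eef_pos'],s['tcp_rot'])
np.save('c6.npy',c['world_from_camera'])
print(proj(c,(488,274.5,177)),proj(c,(488,274.5,12)),proj(c,(495.5,182,118)))
hsv=cv2.cvtColor(im,cv2.COLOR_BGR2HSV)
m=cv2.inRange(hsv,(0,160,80),(8,255,255))|cv2.inRange(hsv,(172,160,80),(179,255,255));m[:,:260]=0;m[:,380:]=0
cs,_=cv2.findContours(m,0,2);b=max(cs,key=cv2.contourArea);print('red',cv2.minEnclosingCircle(b),to_plane(c,cv2.minEnclosingCircle(b)[0],116))
E
```

```text
[487.73775515 273.48338212 295.48059591] [3.14091224e+00 5.51889141e-04 8.70971742e-02]
[321.54131116 202.0206677 ] [321.49535468 171.17738739] [320.83596324 264.81421436]
red ((315.4847412109375, 264.5458068847656), 20.844457626342773) [489.28935858 180.71006479 116.        ]
```

View pics/wrist6.png

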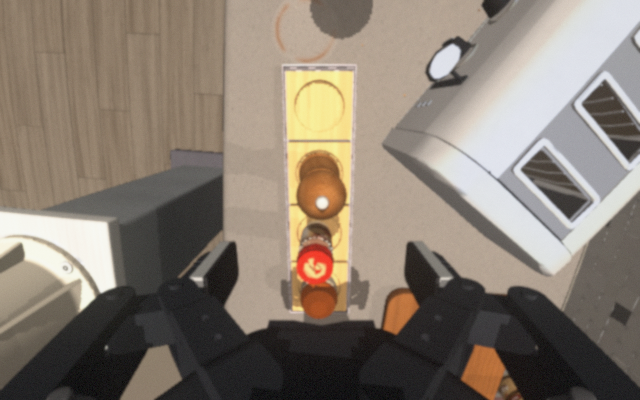

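The mill knob is at (321.5,203), as predicted. The jar cap is at (315,265), i.e. about (489,181). I'll descend, grip the head and lift.

Request:
jog_arm(deltas=[{"gripper": -1,"translation": [0,0,-0.25],"dr": [0,0,0]},{"gripper": -1,"translation": [0,0,-0.35],"dr": [0,0,0]},{"gripper": -1,"translation": [0,0,-0.35],"dr": [0,0,0]},{"gripper": -1,"translation": [0,0,-0.3],"dr": [0,0,0]},{"gripper": -1,"translation": [0,0,-0.16],"dr": [0,0,0]},{"gripper": -1,"translation": [0,0,0],"dr": [0,0,0]},{"gripper": -1,"translation": [0,0,0],"dr": [0,0,0]},{"gripper": 1,"translation": [0,0,0],"dr": [0,0,0]},{"gripper": 1,"translation": [0,0,0],"dr": [0,0,0]},{"gripper": 1,"translation": [0,0,0],"dr": [0,0,0]},{"gripper": 1,"translation": [0,0,0],"dr": [0,0,0]},{"gripper": 1,"translation": [0,0,0],"dr": [0,0,0]}], squeeze=50)

```text
clock: 10.45
eef_pos: [489.1, 274.6, 156.8]
tcp_rot: [-3.14, -0.003, 0.086]
contact_force: [-1.0, -0.6, 9.4]
opening: 0.534
```

Request:
jog_arm(deltas=[{"gripper": 1,"translation": [0,0,0],"dr": [0,0,0]},{"gripper": 1,"translation": [0,0,0],"dr": [0,0,0]},{"gripper": 1,"translation": [0,0,0.1],"dr": [0,0,0]},{"gripper": 1,"translation": [0,0,0.1],"dr": [0,0,0]},{"gripper": 1,"translation": [0,0,0],"dr": [0,0,0]}])

```text
clock: 10.87
eef_pos: [489.1, 274.5, 177.4]
tcp_rot: [-3.14, -0.003, 0.086]
contact_force: [-0.1, 0.4, -0.6]
opening: 0.532
```

```bash
python3 - <<'E'
from h import *
im,c=grab('wrist','wrist7'); s=r.sense(); print(s['eef_pos'],s['tcp_rot'],s['contact_force'],s['opening']*85)
E
```

```text
[488.79855928 274.3070776  176.4325099 ] [-3.14044599e+00 -2.59046891e-03  8.63523325e-02] [ 0.65173804  0.19309694 -0.60150452] 45.36236146120494
```

View pics/wrist7.png

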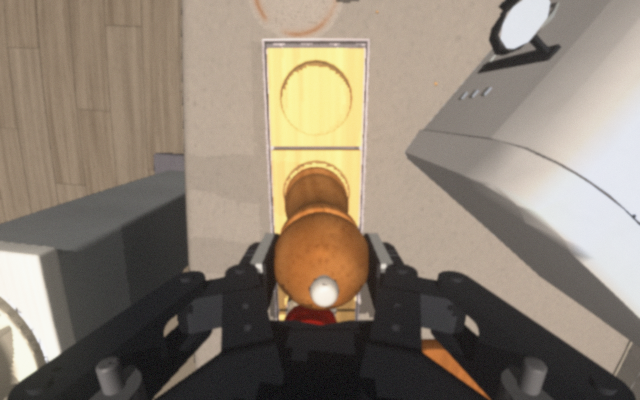

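```bash
python3 - <<'E'
from h import *
c=r.calibration('wrist')
for z in(177,187,197,207): print(z,proj(c,(488.5,274.5,z)).round(1))
print(np.mean([r.sense()['contact_force'] for _ in range(5)],0))
E
```

```text
177 [320.3 270.5]
187 [320.3 282.1]
197 [320.2 295.6]
207 [320.2 311.6]
[ 0.65173804  0.19309694 -0.60150452]
```

Request:
jog_arm(deltas=[{"gripper": 1,"translation": [0,0,0.1],"dr": [0,0,0]},{"gripper": 1,"translation": [0,0,0.1],"dr": [0,0,0]},{"gripper": 1,"translation": [0,0,0],"dr": [0,0,0]}])

```text
clock: 11.17
eef_pos: [489.0, 274.4, 197.0]
tcp_rot: [-3.14, -0.003, 0.086]
contact_force: [0.3, 1.0, -1.2]
opening: 0.533
```

```bash
python3 - <<'E'
from h import *
im,c=grab('wrist','wrist8'); im2,_=grab('scene','scene8')
print(r.sense()['eef_pos'])
for z in(177,197,217): print(z,proj(c,(488.5,274.5,z)).round(1))
a=im[150:330,270:380];b=im2[110:240,250:370]
f=lambda q:cv2.resize(q,(390,390),interpolation=cv2.INTER_CUBIC)
cv2.imwrite('pics/cmp8.png',np.hstack([f(a),f(b)]))
E
```

```text
[488.34430407 274.01199623 195.38306841]
177 [320.  251.4]
197 [320. 270.]
217 [319.9 294.9]
```

View pics/cmp8.png

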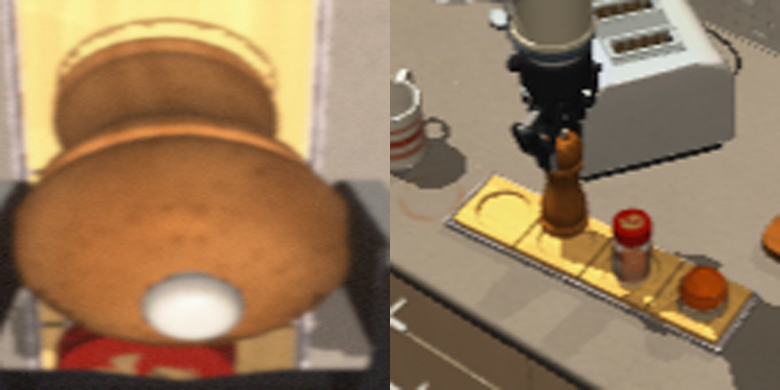

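The mill is held: the knob stays at row ~291 through both lifts, and the scene view shows it upright above its insert. Carrying it to well 3.

Request:
jog_arm(deltas=[{"gripper": 1,"translation": [0,0,0.25],"dr": [0,0,0]},{"gripper": 1,"translation": [0,0,0.35],"dr": [0,0,0]},{"gripper": 1,"translation": [0,0,0.35],"dr": [0,0,0]},{"gripper": 1,"translation": [0,-0.15,0.15],"dr": [0,0,0]},{"gripper": 1,"translation": [0,-0.3,0],"dr": [0,0,0]},{"gripper": 1,"translation": [0,-0.35,0],"dr": [0,0,0]},{"gripper": 1,"translation": [0,-0.35,0],"dr": [0,0,0]},{"gripper": 1,"translation": [0,-0.35,0],"dr": [0,0,0]},{"gripper": 1,"translation": [0,-0.35,0],"dr": [0,0,0]},{"gripper": 1,"translation": [0,-0.35,0],"dr": [0,0,0]},{"gripper": 1,"translation": [0,-0.35,0],"dr": [0,0,0]},{"gripper": 1,"translation": [0,-0.35,0],"dr": [0,0,0]}])

```text
clock: 12.27
eef_pos: [487.4, -17.8, 304.4]
tcp_rot: [-3.142, 0.0, 0.086]
contact_force: [-0.1, 0.1, -2.2]
opening: 0.537
```

Request:
jog_arm(deltas=[{"gripper": 1,"translation": [-0.06,-0.35,0],"dr": [0,0,-0.01]},{"gripper": 1,"translation": [-0.07,-0.35,0],"dr": [0,0,-0.01]},{"gripper": 1,"translation": [0,-0.35,0],"dr": [0,0,-0.01]},{"gripper": 1,"translation": [0,-0.35,0],"dr": [0,0,-0.01]},{"gripper": 1,"translation": [0,-0.35,0],"dr": [0,0,0]},{"gripper": 1,"translation": [0,-0.35,0],"dr": [0,0,0]},{"gripper": 1,"translation": [0,-0.3,0],"dr": [0,0,0]},{"gripper": 1,"translation": [0,-0.2,0],"dr": [0,0,0]},{"gripper": 1,"translation": [0,-0.15,0],"dr": [0,0,0]},{"gripper": 1,"translation": [0,0,0],"dr": [0,0,0]},{"gripper": 1,"translation": [0,0,0],"dr": [0,0,0]}])

```text
clock: 13.18
eef_pos: [474.7, -291.1, 304.2]
tcp_rot: [-3.141, 0.001, 0.022]
contact_force: [0.7, 0.2, -1.9]
opening: 0.534
```

```bash
python3 - <<'E'
from h import *
im,c=grab('wrist','wrist9'); s=r.sense(); print(s['eef_pos'],s['tcp_rot'],s['contact_force'],s['opening']*85)
im2,_=grab('scene','scene9')
cv2.imwrite('pics/cmp9.png',np.vstack([cv2.resize(im[:,200:440],(360,600)) ]) if 0 else np.hstack([cv2.resize(im[:,180:460],(420,600)),cv2.resize(im2[160:310,365:460],(380,600))]))
E
```

```text
[ 474.8165198  -290.40448838  304.31249524] [-3.14049552e+00  7.22101220e-04  2.31299670e-02] [-0.0917304   0.88280341 -1.44940634] 44.97367963955719
```

View pics/cmp9.png

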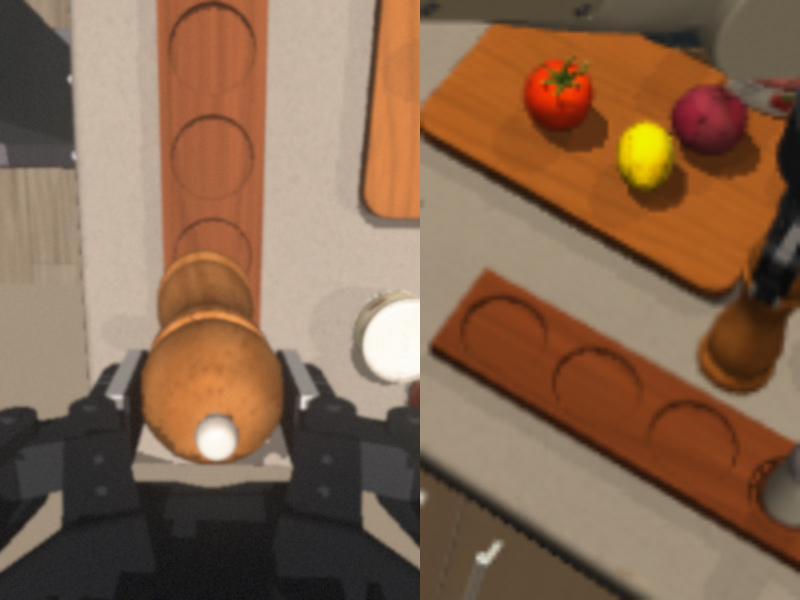

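Salt stands in well 4. The mill is over well 3, tilted ~1–2° with its foot about 3 mm to the near side. I'll shift +2 mm in x, lower and release.

Request:
jog_arm(deltas=[{"gripper": 1,"translation": [0.02,0,-0.25],"dr": [0,0,0]},{"gripper": 1,"translation": [0,0,-0.35],"dr": [0,0,0]},{"gripper": 1,"translation": [0,0,-0.35],"dr": [0,0,0]},{"gripper": 1,"translation": [0,0,-0.25],"dr": [0,0,0]},{"gripper": 1,"translation": [0,0,-0.13],"dr": [0,0,0]},{"gripper": 1,"translation": [0,0,-0.08],"dr": [0,0,0]},{"gripper": 1,"translation": [0,0,-0.04],"dr": [0,0,0]},{"gripper": 1,"translation": [0,0,-0.03],"dr": [0,0,0]},{"gripper": 1,"translation": [0,0,0],"dr": [0,0,0]},{"gripper": 1,"translation": [0,0,0],"dr": [0,0,0]}])

```text
clock: 14.12
eef_pos: [477.6, -291.3, 157.8]
tcp_rot: [3.141, -0.001, 0.024]
contact_force: [0.0, -0.0, -0.8]
opening: 0.526
```

Request:
jog_arm(deltas=[{"gripper": 1,"translation": [0,0,-0.01],"dr": [0,0,0]},{"gripper": 1,"translation": [0,0,-0.01],"dr": [0,0,0]},{"gripper": 1,"translation": [0,0,0],"dr": [0,0,0]}])

```text
clock: 14.37
eef_pos: [477.8, -292.0, 156.8]
tcp_rot: [3.14, -0.002, 0.023]
contact_force: [-2.8, -0.3, 12.4]
opening: 0.534
```

```bash
python3 - <<'E'
from h import *
s=r.sense(); print(s['eef_pos'],s['contact_force'],s['wrist_torque'])
E
```

```text
[ 477.82317497 -291.95776426  156.78225055] [-2.8086585  -0.26976063 12.4173926 ] [ 0.08313985  0.64582987 -0.00875393]
```

Contact is felt at the expected height (12 N). Release, settle, rise clear and move back toward the jar.

Request:
jog_arm(deltas=[{"gripper": 0.4,"translation": [0,0,0],"dr": [0,0,0]},{"gripper": -0.2,"translation": [0,0,0],"dr": [0,0,0]},{"gripper": -1,"translation": [0,0,0],"dr": [0,0,0]},{"gripper": -1,"translation": [0,0,0],"dr": [0,0,0]},{"gripper": -1,"translation": [0,0,0],"dr": [0,0,0]},{"gripper": -1,"translation": [0,0,0],"dr": [0,0,0]},{"gripper": -1,"translation": [0,0,0.2],"dr": [0,0,0]},{"gripper": -1,"translation": [0,0,0.3],"dr": [0,0,0]},{"gripper": -1,"translation": [0,0,0.35],"dr": [0,0,0]},{"gripper": -1,"translation": [0,0,0.35],"dr": [0,0,0]},{"gripper": -1,"translation": [0,0.2,0.2],"dr": [0,0,0]},{"gripper": -1,"translation": [0,0.3,0],"dr": [0,0,0]}])

```text
clock: 15.37
eef_pos: [479.2, -243.3, 299.7]
tcp_rot: [3.137, -0.007, 0.021]
contact_force: [1.3, -0.1, 0.2]
opening: 0.999
```

```bash
python3 - <<'E'
from h import *
im,c=grab('wrist','wrist10'); s=r.sense(); print(s['eef_pos'],s['opening'],s['contact_force'])
im2,_=grab('scene','scene10'); hsv=cv2.cvtColor(im,cv2.COLOR_BGR2HSV)
print('expected knob',proj(c,(476,-291,177)))
# knob: bright spot
for z,h in((177,'knob'),):
    u,v=proj(c,(476,-291,z)).astype(int); w=im[max(v-40,0):v+40,u-40:u+40].min(2); ys,xs=np.nonzero(w>130); print(h,len(xs),xs.mean()+u-40 if len(xs) else None,ys.mean()+max(v-40,0) if len(xs) else None)
E
```

```text
[ 477.63945239 -237.47818414  297.22617364] 0.9988389154161352 [-0.76558785  4.48011422 -1.1156821 ]
expected knob [315.62253759 249.23976894]
knob 2093 309.741519350215 257.39703774486384
```

Request:
jog_arm(deltas=[{"gripper": -1,"translation": [0,0.35,0],"dr": [0,0,0.01]},{"gripper": -1,"translation": [0.06,0.35,0],"dr": [0,0,0.01]},{"gripper": -1,"translation": [0.07,0.35,0],"dr": [0,0,0.01]},{"gripper": -1,"translation": [0,0.35,0],"dr": [0,0,0.01]},{"gripper": -1,"translation": [0,0.35,0],"dr": [0,0,0]},{"gripper": -1,"translation": [0,0.35,0],"dr": [0,0,0]},{"gripper": -1,"translation": [0,0.35,0],"dr": [0,0,0]},{"gripper": -1,"translation": [0,0.35,0],"dr": [0,0,0]},{"gripper": -1,"translation": [0,0.35,0],"dr": [0,0,0]},{"gripper": -1,"translation": [0,0.35,0],"dr": [0,0,0]},{"gripper": -1,"translation": [0,0.35,-0.2],"dr": [0,0,0]},{"gripper": -1,"translation": [0,0.36,-0.2],"dr": [0,0,0]}])

```text
clock: 16.47
eef_pos: [490.6, 181.5, 254.8]
tcp_rot: [-3.141, -0.002, 0.086]
contact_force: [0.6, 0.3, -0.0]
opening: 1.0
```

Request:
jog_arm(deltas=[{"gripper": -1,"translation": [0,0,-0.1],"dr": [0,0,0]},{"gripper": -1,"translation": [0,0,0],"dr": [0,0,0]},{"gripper": -1,"translation": [0,0,0],"dr": [0,0,0]}])

```text
clock: 16.72
eef_pos: [489.6, 179.4, 243.9]
tcp_rot: [3.141, 0.002, 0.087]
contact_force: [0.3, -0.3, -0.4]
opening: 0.996
```

```bash
python3 - <<'E'
from h import *
im,c=grab('wrist','wrist11'); s=r.sense(); print(s['eef_pos'],s['tcp_rot'])
hsv=cv2.cvtColor(im,cv2.COLOR_BGR2HSV)
m=cv2.inRange(hsv,(0,170,80),(7,255,255))|cv2.inRange(hsv,(172,160,80),(179,255,255));m[:,:260]=0;m[:,380:]=0;m[320:]=0
cs,_=cv2.findContours(m,0,2);b=max(cs,key=cv2.contourArea);q,rad=cv2.minEnclosingCircle(b);print('red',q,rad,cv2.boundingRect(b),to_plane(c,q,116))
o=cv2.inRange(hsv,(8,170,120),(17,255,255));o[:,:280]=0;o[:,365:]=0;o[320:]=0
cs,_=cv2.findContours(o,0,2);b=max(cs,key=cv2.contourArea);q,rad=cv2.minEnclosingCircle(b);print('orange',q,rad,cv2.boundingRect(b),to_plane(c,q,55))
im2=cv2.imread('pics/scene10.png')
cv2.imwrite('pics/cmp11.png',np.hstack([cv2.resize(im[:,180:460],(420,600)),cv2.resize(im2[190:310,365:480],(380,400)).copy() if 0 else cv2.resize(im2[190:310,365:480],(380,600))]))
E
```

```text
[490.16935044 179.0706763  244.78747775] [3.14103271e+00 5.69477862e-04 8.61190503e-02]
red (319.5426025390625, 198.61073303222656) 25.011228561401367 (297, 174, 47, 50) [487.86137726 179.83587756 116.        ]
orange (323.21240234375, 257.5494079589844) 22.074928283691406 (302, 236, 44, 44) [499.5536723  90.6454614  55.       ]
```

View pics/cmp11.png

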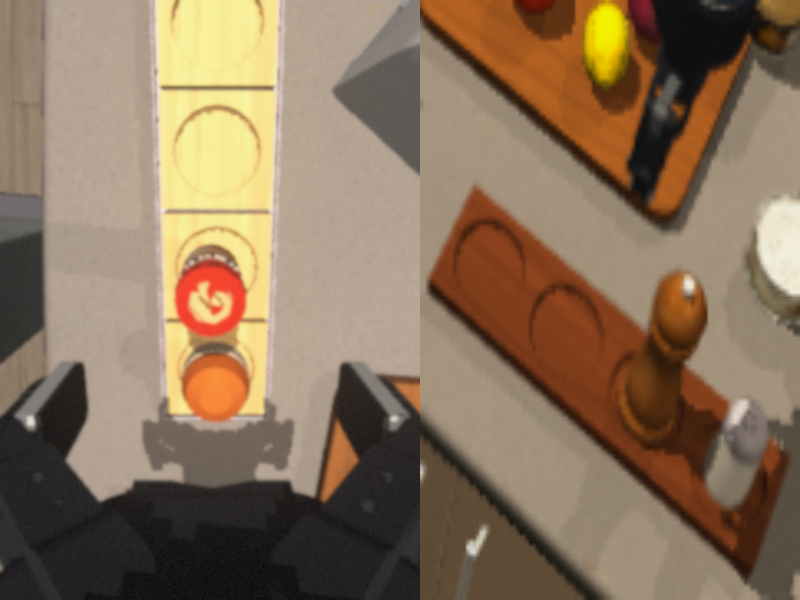

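Mill and salt both stand in their wells (3 and 4). The jar cap is at (320,199), i.e. (488,180), and the timer is at about (500,91). Descend on the jar cap and grip.

Request:
jog_arm(deltas=[{"gripper": -1,"translation": [-0.015,0,-0.3],"dr": [0,0,0]},{"gripper": -1,"translation": [0,0,-0.35],"dr": [0,0,0]},{"gripper": -1,"translation": [0,0,-0.35],"dr": [0,0,0]},{"gripper": -1,"translation": [0,0,-0.2],"dr": [0,0,0]},{"gripper": -1,"translation": [0,0,-0.14],"dr": [0,0,0]},{"gripper": -1,"translation": [0,0,0],"dr": [0,0,0]},{"gripper": 1,"translation": [0,0,0],"dr": [0,0,0]},{"gripper": 1,"translation": [0,0,0],"dr": [0,0,0]},{"gripper": 1,"translation": [0,0,0],"dr": [0,0,0]},{"gripper": 1,"translation": [0,0,0],"dr": [0,0,0]},{"gripper": 1,"translation": [0,0,0],"dr": [0,0,0]},{"gripper": 1,"translation": [0,0,0],"dr": [0,0,0]}], squeeze=40)

```text
clock: 17.77
eef_pos: [489.5, 180.1, 112.4]
tcp_rot: [-3.141, -0.003, 0.086]
contact_force: [-0.9, -1.3, 7.1]
opening: 0.504
```

Request:
jog_arm(deltas=[{"gripper": 1,"translation": [0,0,0],"dr": [0,0,0]},{"gripper": 1,"translation": [0,0,0.1],"dr": [0,0,0]},{"gripper": 1,"translation": [0,0,0.2],"dr": [0,0,0]},{"gripper": 1,"translation": [0,0,0.3],"dr": [0,0,0]},{"gripper": 1,"translation": [0,0,0.35],"dr": [0,0,0]},{"gripper": 1,"translation": [0,0,0.2],"dr": [0,0,0]},{"gripper": 1,"translation": [0,0,0],"dr": [0,0,0]},{"gripper": 1,"translation": [0,0,0],"dr": [0,0,0]}])

```text
clock: 18.43
eef_pos: [489.2, 180.1, 227.7]
tcp_rot: [-3.141, -0.004, 0.086]
contact_force: [0.2, -0.1, -1.2]
opening: 0.509
```

```bash
python3 - <<'E'
from h import *
im,c=grab('wrist','wrist12'); im2,_=grab('scene','scene12'); s=r.sense(); print(s['eef_pos'],s['tcp_rot'],s['contact_force'],s['opening']*85)
hsv=cv2.cvtColor(im,cv2.COLOR_BGR2HSV)
m=cv2.inRange(hsv,(0,170,80),(7,255,255))|cv2.inRange(hsv,(172,160,80),(179,255,255));m[:,:240]=0;m[:,400:]=0;m[330:]=0
cs,_=cv2.findContours(m,0,2);b=max(cs,key=cv2.contourArea);q,rad=cv2.minEnclosingCircle(b);print('red',q,rad,cv2.boundingRect(b))
for z in (118,233): print(proj(c,(488.5,180,z)))
cv2.imwrite('pics/cmp12.png',np.hstack([cv2.resize(im[:,180:460],(420,600)),cv2.resize(im2[110:240,270:380],(380,600))]))
E
```

```text
[487.86789588 179.63084432 225.35137497] [3.14142428e+00 7.79675045e-04 8.62835884e-02] [ 0.41295366 -0.11042745 -1.15591544] 42.97779499232889
red (321.05267333984375, 269.6004943847656) 50.68634796142578 (272, 219, 99, 102)
[319.78280457 205.16082942]
[319.40139818 276.21237229]
```

Jar held: the red cap is at (321,270), r 51, and moved with the gripper. Carrying it to well 2 at (472.5,−199).

Request:
jog_arm(deltas=[{"gripper": 1,"translation": [0,-0.2,0],"dr": [0,0,0]},{"gripper": 1,"translation": [0,-0.3,0],"dr": [0,0,0]},{"gripper": 1,"translation": [0,-0.35,0],"dr": [0,0,0]},{"gripper": 1,"translation": [0,-0.35,0],"dr": [0,0,0]},{"gripper": 1,"translation": [-0.04,-0.35,0],"dr": [0,0,-0.01]},{"gripper": 1,"translation": [-0.04,-0.35,0],"dr": [0,0,-0.01]},{"gripper": 1,"translation": [-0.04,-0.35,0],"dr": [0,0,-0.01]},{"gripper": 1,"translation": [-0.04,-0.35,0],"dr": [0,0,-0.01]},{"gripper": 1,"translation": [0,-0.35,0],"dr": [0,0,0]},{"gripper": 1,"translation": [0,-0.35,0],"dr": [0,0,0]},{"gripper": 1,"translation": [0,-0.3,0],"dr": [0,0,0]},{"gripper": 1,"translation": [0,-0.194,0],"dr": [0,0,0]}])

```text
clock: 19.53
eef_pos: [471.4, -201.9, 224.3]
tcp_rot: [-3.141, 0.002, 0.022]
contact_force: [0.3, -0.1, -1.3]
opening: 0.511
```

Request:
jog_arm(deltas=[{"gripper": 1,"translation": [0,0,0],"dr": [0,0,0]},{"gripper": 1,"translation": [0,0,-0.25],"dr": [0,0,0]},{"gripper": 1,"translation": [0,0,-0.35],"dr": [0,0,0]},{"gripper": 1,"translation": [0,0,-0.25],"dr": [0,0,0]},{"gripper": 1,"translation": [0,0,-0.13],"dr": [0,0,0]},{"gripper": 1,"translation": [0,0,-0.08],"dr": [0,0,0]},{"gripper": 1,"translation": [0,0,-0.04],"dr": [0,0,0]},{"gripper": 1,"translation": [0,0,-0.02],"dr": [0,0,0]},{"gripper": 1,"translation": [0,0,0],"dr": [0,0,0]},{"gripper": 1,"translation": [0,0,0],"dr": [0,0,0]}])

```text
clock: 20.37
eef_pos: [473.1, -199.6, 114.5]
tcp_rot: [3.141, -0.001, 0.024]
contact_force: [0.0, -1.1, -0.4]
opening: 0.507
```

```bash
python3 - <<'E'
from h import *
im,c=grab('wrist','wrist13'); s=r.sense(); print(s['eef_pos'],s['tcp_rot'],s['contact_force'],s['wrist_torque'],s['opening']*85)
im2,_=grab('scene','scene13')
cv2.imwrite('pics/cmp13.png',np.hstack([cv2.resize(im[:,180:460],(420,600)),cv2.resize(im2[170:310,360:480],(380,600))]))
E
```

```text
[ 473.10434798 -199.70285491  114.60515029] [ 3.14098936e+00 -1.38069743e-03  2.34844389e-02] [ 0.58124677  0.61353284 -1.24615539] [0.05497735 0.05321021 0.03234578] 43.32753487338165
```

View pics/cmp13.png

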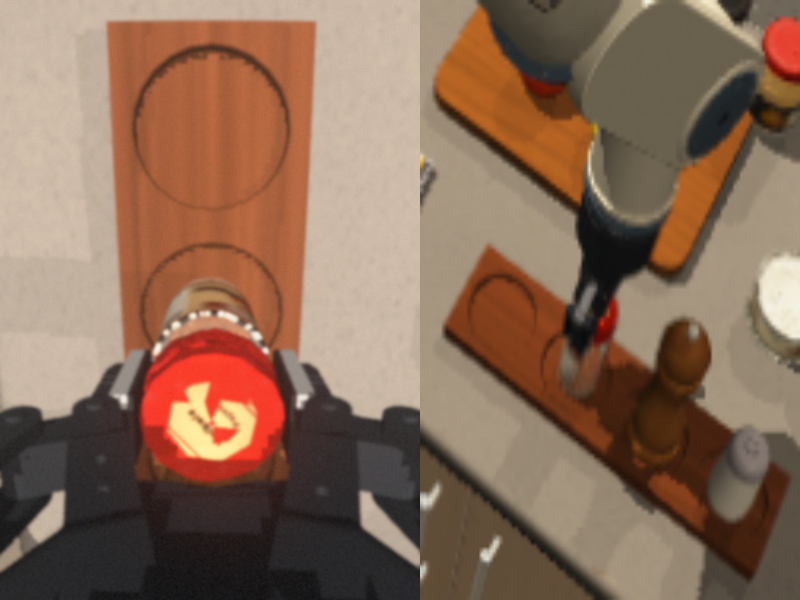

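The jar is inside well 2's rim with a slight lean. Lower to contact and release.

Request:
jog_arm(deltas=[{"gripper": 1,"translation": [0,0,-0.015],"dr": [0,0,0]},{"gripper": 1,"translation": [0,0,-0.01],"dr": [0,0,0]},{"gripper": 1,"translation": [0,0,0],"dr": [0,0,0]}])

```text
clock: 20.72
eef_pos: [473.1, -200.0, 112.4]
tcp_rot: [3.141, -0.001, 0.024]
contact_force: [-2.1, 0.3, 10.5]
opening: 0.508
```

Request:
jog_arm(deltas=[{"gripper": 0.4,"translation": [0,0,0],"dr": [0,0,0]},{"gripper": -0.2,"translation": [0,0,0],"dr": [0,0,0]},{"gripper": -1,"translation": [0,0,0],"dr": [0,0,0]},{"gripper": -1,"translation": [0,0,0],"dr": [0,0,0]},{"gripper": -1,"translation": [0,0,0],"dr": [0,0,0]},{"gripper": -1,"translation": [0,0,0],"dr": [0,0,0]},{"gripper": -1,"translation": [0,0,0.2],"dr": [0,0,0]},{"gripper": -1,"translation": [0,0,0.3],"dr": [0,0,0]},{"gripper": -1,"translation": [0,0,0.35],"dr": [0,0,0]},{"gripper": -1,"translation": [0,0,0.3],"dr": [0,0,0]},{"gripper": -1,"translation": [0,0.2,0],"dr": [0,0,0]},{"gripper": -1,"translation": [0,0.3,0],"dr": [0,0,0]}])

```text
clock: 21.72
eef_pos: [474.0, -150.9, 228.5]
tcp_rot: [3.139, -0.005, 0.021]
contact_force: [0.7, 1.0, -0.3]
opening: 0.997
```

Request:
jog_arm(deltas=[{"gripper": -1,"translation": [0.07,0.35,0],"dr": [0,0,0.01]},{"gripper": -1,"translation": [0.07,0.35,0],"dr": [0,0,0.01]},{"gripper": -1,"translation": [0.07,0.35,0],"dr": [0,0,0.01]},{"gripper": -1,"translation": [0.065,0.35,0],"dr": [0,0,0.01]},{"gripper": -1,"translation": [0,0.35,0],"dr": [0,0,0]},{"gripper": -1,"translation": [0,0.35,-0.2],"dr": [0,0,0]},{"gripper": -1,"translation": [0,0.3,-0.3],"dr": [0,0,0]},{"gripper": -1,"translation": [0,0,-0.3],"dr": [0,0,0]},{"gripper": -1,"translation": [0,0,0],"dr": [0,0,0]},{"gripper": -1,"translation": [0,0,0],"dr": [0,0,0]}])

```text
clock: 22.55
eef_pos: [498.8, 89.8, 145.8]
tcp_rot: [3.141, 0.004, 0.087]
contact_force: [0.5, -0.9, 0.4]
opening: 1.003
```

```bash
python3 - <<'E'
from h import *
im,c=grab('wrist','wrist14'); s=r.sense(); print(s['eef_pos'],s['tcp_rot'],s['opening'])
hsv=cv2.cvtColor(im,cv2.COLOR_BGR2HSV)
o=cv2.inRange(hsv,(5,170,120),(17,255,255));o[:,:260]=0;o[:,385:]=0;o[320:]=0
cs,_=cv2.findContours(o,0,2);b=max(cs,key=cv2.contourArea);q,rad=cv2.minEnclosingCircle(b);print('orange',q,rad,cv2.boundingRect(b))
for z in(40,50,60): print(to_plane(c,q,z).round(1))
g,_=grab('scene','scene14')
E
```

```text
[500.02747059  89.56076687 147.2334282 ] [3.14134860e+00 9.23659958e-04 8.62925283e-02] 0.997149576943955
orange (322.87554931640625, 212.87124633789062) 34.377166748046875 (289, 179, 69, 69)
[500.4  84.1  40. ]
[500.1  87.4  50. ]
[499.8  90.6  60. ]
```

Timer at about (500,88.5), opposite the measured TCP at (500,89.6). Descend, grip, lift.

Request:
jog_arm(deltas=[{"gripper": -1,"translation": [0,-0.015,-0.25],"dr": [0,0,0]},{"gripper": -1,"translation": [0,0,-0.3],"dr": [0,0,0]},{"gripper": -1,"translation": [0,0,-0.25],"dr": [0,0,0]},{"gripper": -1,"translation": [0,0,-0.13],"dr": [0,0,0]},{"gripper": -1,"translation": [0,0,-0.06],"dr": [0,0,0]},{"gripper": -1,"translation": [0,0,0],"dr": [0,0,0]},{"gripper": -1,"translation": [0,0,0],"dr": [0,0,0]}])

```text
clock: 23.23
eef_pos: [501.2, 88.0, 49.1]
tcp_rot: [-3.141, -0.002, 0.085]
contact_force: [0.4, 0.1, 0.0]
opening: 1.0
```

Request:
jog_arm(deltas=[{"gripper": 1,"translation": [0,0,0],"dr": [0,0,0]},{"gripper": 1,"translation": [0,0,0],"dr": [0,0,0]},{"gripper": 1,"translation": [0,0,0],"dr": [0,0,0]},{"gripper": 1,"translation": [0,0,0],"dr": [0,0,0]},{"gripper": 1,"translation": [0,0,0],"dr": [0,0,0]},{"gripper": 1,"translation": [0,0,0],"dr": [0,0,0]},{"gripper": 1,"translation": [0,0,0.1],"dr": [0,0,0]},{"gripper": 1,"translation": [0,0,0.2],"dr": [0,0,0]},{"gripper": 1,"translation": [0,0,0],"dr": [0,0,0]},{"gripper": 1,"translation": [0,0,0],"dr": [0,0,0]}], squeeze=40)

```text
clock: 24.07
eef_pos: [500.9, 88.6, 79.1]
tcp_rot: [-3.141, -0.003, 0.086]
contact_force: [-0.1, -0.0, -1.2]
opening: 0.643
```

```bash
python3 - <<'E'
from h import *
im,c=grab('wrist','wrist15'); im2,_=grab('scene','scene15'); s=r.sense(); print(s['eef_pos'],s['tcp_rot'],s['contact_force'],s['opening']*85)
hsv=cv2.cvtColor(im,cv2.COLOR_BGR2HSV)
o=cv2.inRange(hsv,(5,170,120),(17,255,255));o[:,:240]=0;o[:,400:]=0;o[330:]=0
cs,_=cv2.findContours(o,0,2);b=max(cs,key=cv2.contourArea);q,rad=cv2.minEnclosingCircle(b);print('orange',q,rad,cv2.boundingRect(b))
for z in (50,80): print(proj(c,(500,88.5,z)))
cv2.imwrite('pics/cmp15.png',np.hstack([cv2.resize(im[:,180:460],(420,600)),cv2.resize(im2[160:310,320:480],(380,600))]))
E
```

```text
[499.86284712  88.42125855  77.82688555] [-3.14157378e+00 -1.85393555e-04  8.63531045e-02] [ 0.60141094 -0.38214003 -2.44996448] 54.57046050189767
orange (321.0, 272.4800109863281) 59.94231414794922 (264, 213, 114, 111)
[319.1973388  244.64660141]
[318.92211193 271.29242646]
```

View pics/cmp15.png

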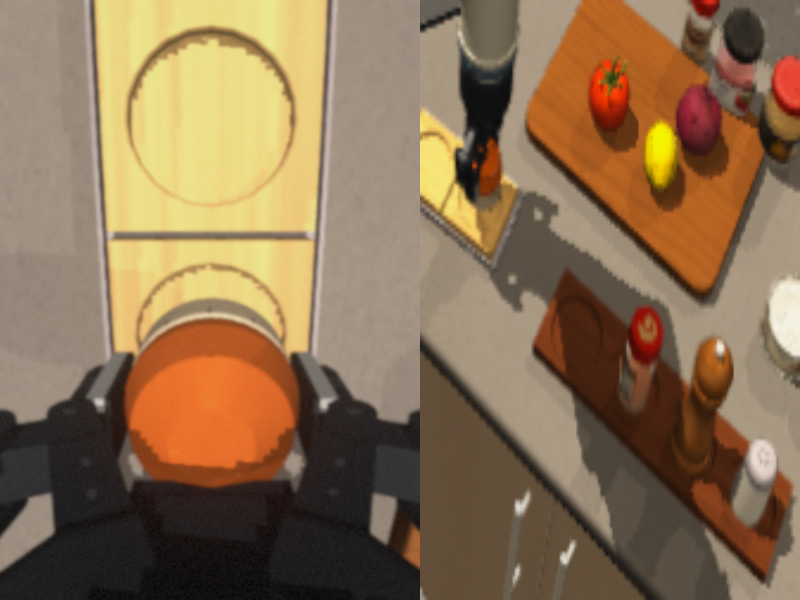

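The timer is held level, and jar, mill and salt stand in wells 2, 3 and 4. Carrying the timer to well 1 at (470.5,−107).

Request:
jog_arm(deltas=[{"gripper": 1,"translation": [0,0,0.25],"dr": [0,0,0]},{"gripper": 1,"translation": [0,0,0.35],"dr": [0,0,0]},{"gripper": 1,"translation": [0,-0.2,0],"dr": [0,0,0]},{"gripper": 1,"translation": [-0.1,-0.3,0],"dr": [0,0,-0.01]},{"gripper": 1,"translation": [-0.1,-0.35,0],"dr": [0,0,-0.01]},{"gripper": 1,"translation": [-0.09,-0.35,0],"dr": [0,0,-0.01]},{"gripper": 1,"translation": [0,-0.35,0],"dr": [0,0,-0.01]},{"gripper": 1,"translation": [0,-0.25,0],"dr": [0,0,0]},{"gripper": 1,"translation": [0,-0.16,0],"dr": [0,0,0]},{"gripper": 1,"translation": [0,0,0],"dr": [0,0,0]},{"gripper": 1,"translation": [0,0,0],"dr": [0,0,0]}])

```text
clock: 25.08
eef_pos: [470.4, -108.0, 137.1]
tcp_rot: [-3.141, 0.001, 0.021]
contact_force: [-0.3, 0.4, -2.0]
opening: 0.641
```

```bash
python3 - <<'E'
from h import *
im,c=grab('wrist','wrist16'); s=r.sense(); print(s['eef_pos'],s['opening']*85)
hsv=cv2.cvtColor(im,cv2.COLOR_BGR2HSV)
m=cv2.inRange(hsv,(0,100,30),(14,255,210));m[:,:230]=0;m[:,410:]=0
rows=[(y,np.nonzero(m[y])[0]) for y in range(60,220,10)]
for y,x in rows:
    if len(x)>40: print(y,x.min(),x.max(),to_plane(c,(x.min(),y),18)[:2].round(1),to_plane(c,(x.max(),y),18)[:2].round(1))
ys=np.nonzero((m>0).sum(1)>60)[0];print('top edge',ys.min(),to_plane(c,(320,ys.min()),18).round(1))
E
```

```text
[ 470.46822177 -107.36062033  137.16824127] 54.5756746584965
150 265 378 [422.1 -63.7] [517.  -61.6]
160 265 377 [421.9 -72.1] [516.8 -70. ]
170 266 377 [422.5 -80.7] [517.4 -78.5]
180 266 376 [422.3 -89.4] [517.1 -87.2]
190 267 376 [422.9 -98.2] [517.8 -96.1]
200 267 375 [ 422.7 -107.3] [ 517.6 -105.1]
210 268 375 [ 423.3 -116.4] [ 518.2 -114.3]
top edge 145 [468.3 -58.6  18. ]
```

Board midline is x≈470 and its end edge puts well 1 at y≈−106.6. The tool is aligned, so lower.

Request:
jog_arm(deltas=[{"gripper": 1,"translation": [0,0,-0.2],"dr": [0,0,0]},{"gripper": 1,"translation": [0,0,-0.3],"dr": [0,0,0]},{"gripper": 1,"translation": [0,0,-0.2],"dr": [0,0,0]},{"gripper": 1,"translation": [0,0,-0.1],"dr": [0,0,0]},{"gripper": 1,"translation": [0,0,-0.05],"dr": [0,0,0]},{"gripper": 1,"translation": [0,0,-0.03],"dr": [0,0,0]},{"gripper": 1,"translation": [0,0,-0.01],"dr": [0,0,0]},{"gripper": 1,"translation": [0,0,0],"dr": [0,0,0]}])

```text
clock: 25.8
eef_pos: [471.5, -107.3, 49.6]
tcp_rot: [3.142, -0.001, 0.024]
contact_force: [0.4, 0.5, -1.2]
opening: 0.642
```

Request:
jog_arm(deltas=[{"gripper": 1,"translation": [0,0,-0.01],"dr": [0,0,0]},{"gripper": 1,"translation": [0,0,-0.005],"dr": [0,0,0]},{"gripper": 0.3,"translation": [0,0,0],"dr": [0,0,0]},{"gripper": -0.3,"translation": [0,0,0],"dr": [0,0,0]},{"gripper": -1,"translation": [0,0,0],"dr": [0,0,0]},{"gripper": -1,"translation": [0,0,0],"dr": [0,0,0]},{"gripper": -1,"translation": [0,0,0],"dr": [0,0,0]},{"gripper": -1,"translation": [0,0,0],"dr": [0,0,0]},{"gripper": -1,"translation": [0,0,0.2],"dr": [0,0,0]},{"gripper": -1,"translation": [0,0,0.3],"dr": [0,0,0]},{"gripper": -1,"translation": [0,0,0.35],"dr": [0,0,0]},{"gripper": -1,"translation": [0,0,0.35],"dr": [0,0,0]}])

```text
clock: 26.8
eef_pos: [470.3, -107.4, 168.2]
tcp_rot: [-3.141, 0.002, 0.023]
contact_force: [1.0, -0.7, -0.3]
opening: 0.999
```

Request:
jog_arm(deltas=[{"gripper": -1,"translation": [0,0.2,0.3],"dr": [0,0,0]},{"gripper": -1,"translation": [0,0.3,0.3],"dr": [0,0,0]},{"gripper": -1,"translation": [0,0.35,0.2],"dr": [0,0,0]},{"gripper": -1,"translation": [0,0.35,0],"dr": [0,0,0]},{"gripper": -1,"translation": [0,0.35,0],"dr": [0,0,0]},{"gripper": -1,"translation": [0,0.35,0],"dr": [0,0,0]},{"gripper": -1,"translation": [0,0.35,0],"dr": [0,0,0]},{"gripper": -1,"translation": [0,0.2,0],"dr": [0,0,0]},{"gripper": -1,"translation": [0,0,0],"dr": [0,0,0]},{"gripper": -1,"translation": [0,0,0],"dr": [0,0,0]}])

```text
clock: 27.63
eef_pos: [470.8, 137.7, 246.6]
tcp_rot: [3.141, 0.0, 0.026]
contact_force: [0.5, -0.1, 0.3]
opening: 1.002
```

```bash
python3 - <<'E'
from h import *
im2,c=grab('scene','scene17'); im3,_=grab('side','side17'); s=r.sense(); print(s['eef_pos'],s['opening'],s['clock'])
cv2.imwrite('pics/final.png',np.hstack([cv2.resize(im2[190:310,345:485],(500,430),interpolation=cv2.INTER_CUBIC),cv2.resize(im3[130:215,300:370],(300,430),interpolation=cv2.INTER_CUBIC)]))
for n,p in [('timer',(470.5,-107,60)),('jar',(472.5,-199,118)),('knob',(475,-291,177)),('salt',(477,-383,94))]: print(n,((proj(c,p)-[345,190])*[500/140,430/120]).round())
E
```

```text
[470.84042424 136.30032444 246.56714118] 0.9997540235228863 27.7333
timer [148. 166.]
jar [245. 184.]
knob [354. 202.]
salt [424. 302.]
```

The picture limit is reached, so I'll do the last check numerically.

```bash
python3 - <<'E'
from h import *
im=cv2.imread('pics/scene17.png');old=cv2.imread('pics/scene15.png');c=r.calibration('scene')
d=cv2.absdiff(im,old).max(2)
for n,p in [('timer',(470.5,-107,45)),('jar',(472.5,-199,60)),('mill',(475,-291,90)),('salt',(477,-383,50))]:
    u,v=proj(c,p).astype(int); print(n,u,v,'median diff',np.median(d[v-12:v+12,u-8:u+8]))
hsv=cv2.cvtColor(im,cv2.COLOR_BGR2HSV)
def blob(m,x0,x1,y0,y1,n):
    k=np.zeros_like(m);k[y0:y1,x0:x1]=m[y0:y1,x0:x1]
    cs,_=cv2.findContours(k,0,2);b=max(cs,key=cv2.contourArea);print(n,cv2.boundingRect(b),cv2.contourArea(b));x,y,w,h=cv2.boundingRect(b);return x+w/2-.5,y+h/2-.5
o=cv2.inRange(hsv,(7,190,150),(17,255,255))
q=blob(o,365,410,220,265,'orange');print([to_plane(c,q,z).round() for z in(45,55)])
rr=cv2.inRange(hsv,(0,200,90),(5,255,255))|cv2.inRange(hsv,(174,190,90),(179,255,255))
q=blob(rr,390,430,225,275,'red');print(to_plane(c,q,110).round())
w=cv2.inRange(hsv,(0,0,110),(179,50,255))
q=blob(w,450,475,258,295,'salt');print(to_plane(c,q,55).round())
q=blob(w,436,452,240,255,'knob');print(to_plane(c,q,174).round())
# same orange blob size at the start of the job
h0=cv2.cvtColor(cv2.imread('pics/scene0.png'),cv2.COLOR_BGR2HSV)
blob(cv2.inRange(h0,(7,190,150),(17,255,255)),330,365,190,220,'orange at start')
E
```

```text
timer 385 238 median diff 49.0
jar 410 250 median diff 1.0
mill 437 259 median diff 1.0
salt 459 280 median diff 1.0
orange (386, 233, 9, 10) 56.5
[array([ 483., -116.,   45.]), array([ 477., -118.,   55.])]
red (409, 237, 13, 14) 114.5
[ 473. -206.  110.]
salt (457, 269, 14, 12) 106.5
[ 500. -385.   55.]
knob (445, 246, 3, 3) 3.0
[ 479. -296.  174.]
orange at start (338, 199, 16, 12) 109.0
```

```bash
python3 - <<'E'
from h import *
im=cv2.imread('pics/scene17.png');c=r.calibration('scene');h=cv2.cvtColor(im,cv2.COLOR_BGR2HSV)
print('H');print(h[224:254:2,374:402:2,0]);print('V');print(h[224:254:2,374:402:2,2]);print('S');print(h[224:254:2,374:402:2,1])
print(proj(c,(470.5,-107,69)),proj(c,(470.5,-107,40)),proj(c,(470.5,-107,12)))
E
```

```text
H
[[16 17 18 17 16 18 18 18 18 17 18 17 18 17]
 [17 17 17 18 14 18 18 17 18 18 18 18 17 18]
 [16 15 16 11  9 11 18 17 18 18 17 18 17 18]
 [16 17 12 10 10 10 10 13 15 17 17 17 18 18]
 [17 16 10 10 10 11 11 10 11 10 18 17 16 18]
 [15 10 10 10 12 10 11 11 11 11 11 16 15 17]
 [11 10 10 10 10 10 11 11 11 11 11 10 12 14]
 [10 10 10 11 11 11 11 11 11 11 11 11  9 10]
 [10  9 11 10 10 11 11 11 11 11 11 10 10 10]
 [10 10 10 18 11 10 10 11 11 11 10 11  9 10]
 [10 10 10 17 13 11 10 11 11 10 10 10 10 10]
 [10 10 10 16 17 14 11 10 11 13 14 10 10 10]
 [10 10 10 11 14 17 18 16 18 17  9 10 10 11]
 [10 10 10 10 10 11 15 15 12 10 10  9 10  9]
 [14 10 10 11 11 10 10 10 10 10 10 11 10 10]]
V
[[ 90  90  90 142  91  91 159 111 171 170 171 169 170 171]
 [ 90  89  89  90  88  90 170 170 170 168 171 170 171 170]
 [ 90  91  91  81  75  85 142 171 168 168 170 172 170 172]
 [ 89  90  82  69  72  76  80  92  93 156 167 170 171 171]
 [ 89  88  74  73  71 111 123 122 134 111  91 148 167 170]
 [ 88  76  72  68 138 124 150 157 161 149 122  89  89 152]
 [ 80  68  60  64 116 133 153 160 161 159 149  82  84  88]
 [ 77  
[... 737 characters left out ...]
 244 191  67  62  60  60]
 [ 64 174 198 199 192 245 246 247 249 245 196  72  57  60]
 [124 199 200 219 233 243 247 244 250 247 243 199 118  61]
 [199 201 198 245 240 248 246 245 250 242 243 193 197 200]
 [202 195 197 223 249 244 248 252 247 249 221 206 200 198]
 [204 204 188 168 251 244 243 250 246 223 238 196 195 197]
 [201 200 199 100 158 246 247 247 245 243 205 199 196 197]
 [201 201 205 115 105 144 185 202 204 145 128 199 197 196]
 [201 198 205 201 122  92 100 107  94 105 188 200 200 202]
 [194 198 201 197 200 191 121 126 161 198 196 199 198 194]
 [ 96 182 197 202 203 203 201 199 196 198 200 200 199 195]]
[386.82189596 235.00962566] [385.66651825 239.35123252] [384.58768854 243.39959005]
```

The timer shows its orange dome at columns 381–395, rows 232–244, with a cream band directly below. It is upright at well 1, within ~3 mm once the scene camera's common bias is allowed for. The other three have not changed since the last viewed picture. Handing in.

```bash
python3 -c "
from rig import r
s=r.sense();print(s['clock'],s['eef_pos'],s['contact_force']);print(r.sign_off())"
```

```text
27.7333 [470.84042424 136.30032444 246.56714118] [ 0.45030477  0.42083094 -0.13118475]
the job is handed in; nothing more can be done
None
```

All four things are on the dark board in reverse order, and the job is handed in at about 28 s of robot time. From left to right the board now holds the egg timer, spice jar, pepper mill and salt shaker; in the tray it was salt, mill, jar, timer.

- **Salt, mill and jar:** my last viewed picture showed them upright in wells 4, 3 and 2 (counted from the left). The final scene frame was unchanged at all three.
- **Timer:** I could only check this one from pixel values, because the picture limit was reached. The orange dome sits directly above the cream half at well 1, about 3 mm off centre by estimate. I felt no contact force before opening the jaws, but the lowest point matched the height it was picked up from.
- **Forces:** no force reading I took went above about 12 N. That was the mill touching down; the jar touched down at about 10 N.
- **Disagreements:** scene-camera positions on the board came out up to about 10 mm off the wrist-camera ones. The salt mask gave a position about 23 mm off in x because it caught only part of the shaker. I went by the wrist camera.
- **Gripper:** it is open and clear of everything.

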